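# Reset the depth stop of a tag press

### The job

Reset the depth stop of the small blue tag press: loosen the brass jam nut on top by about a quarter turn anticlockwise, turn the black adjuster collar below it until its yellow pointer lies on the red mark of the white ring, then turn the nut clockwise until it is fully tight again, with the pointer still on the mark. Do not shift the green gift box, the tape roll or the bracelet card lying near the press, and let go of everything at the end.

Things in the scene. Friction and masses are not known exactly. Their poses are not given: they have to be found in the camera images.
- press: Blue hand press, fixed. Origin: on the table under the vertical spindle axis. Foot x -42..42, y -45..105 mm; column and arm on the +y side, lever ball at y 113, 99 mm high; round head, diameter 102, top at z = 100 mm. On the head, coaxial, upward: white index ring, black adjuster collar, brass jam nut, steel stud (11 mm thick, tip at z = 165 mm).
- nut_grip (a point): Middle of the jam nut's grip, on the spindle axis, z = 152 mm. Brass knurled round thumb nut, diameter 36 mm over the knurl (solid 34), grip z = 137 to 159 mm, top at 161 mm, steel washer of 42 mm below. The white stripe on its top points to the press's -x when tight.
- nut (a joint): Angle of the jam nut, rad, growing anticlockwise from above: 0 = fully tight (firm stop), loose end stop at 2.0. Needs about 0.2 N m; stays where left, does not rise. From 0 to about 0.6 it clamps the adjuster, which then resists up to about 0.9 N m; from 0.7 on the adjuster is free.
- adjuster_grip (a point): On the spindle axis, 8 mm below the top of the adjuster collar, z = 125 mm. Black knurled round collar, diameter 58 mm over the knurl (solid 56), z = 103 to 133 mm, under the nut. Pointer and ring beside it reach up to z = 109 mm: keep fingertips above that.
- adjuster (a joint): Angle of the adjuster collar, rad, growing anticlockwise from above; at 0 the pointer points to the press's -x. Stops at -1.6 and 1.6; needs about 0.06 N m when free, stays where left. It lifts the plunger under the head by 2 mm per rad.
- pointer_tip (a point): Outer end of the yellow pointer that sticks out from the foot of the adjuster collar, 41 mm from the spindle axis, z = 107 mm; turns with the collar.
- mark (a point): Middle of the red mark (radial, 13 x 5 mm) on the white index ring, 41 mm from the spindle axis, z = 105 mm. The ring (diameter 65 to 97, 4 mm thick, black ticks) is fixed on the head. Pointer and mark agree when both points have the same direction from the axis; the mark lies 0.5 to 1.5 rad anticlockwise of the starting pointer.
- gift_box_green: Small green gift box with a pale band, 70 x 70 x 36 mm, loose on the table; origin under its centre.
- tape: Roll of tape lying flat, 104 mm diameter, 25 mm high, loose; origin under its centre.
- bracelet_card: Flat white boxed bracelet card with coloured beads, 56 x 80 x 11 mm, loose; origin under its centre.

How it is judged:
By the outcome, as a careful person would: the job done as asked, in the order asked, and still so for the second after the job is handed in, with the robot touching nothing.
It also fails if it takes over 61 s, if anything falls off the work surface, if the arm or the gripper's body presses on something with over 40 N, if the wrist force passes 120 N, or if a joint passes its speed limit or range.

### The arm

A 6-joint arm with a two-finger parallel gripper is mounted at the origin on a cart in front of the work surface, level with it; the furniture and walls round the work are solid. World frame = base frame: x ahead of the robot, y to its left, z up, the work surface at z = 0. Lengths are in m, angles in rad, forces in N, time in s.
With the tool pointing down it reaches from about 0.3 to 1 m from the base axis. Payload 5.1 kg.
Tool frame: the origin (TCP) lies at the very end of the fingers, on their centre line; the grasp point (between the pads) lies 19 mm behind it (ctrl.grip_point_offset is the distance from the TCP to the grasp point, in m); z points along the fingers, y is the line along which they close (so a half turn about z gives the same grasp; the last joint's range is limited). The gripper opens to 95 mm and grips with 3 to 60 N. Pads are 20 mm wide; open, the fingers measure 119 mm over their backs; the gripper's body (75 mm by 180 mm) begins 59 mm behind the grasp point.
Start: joints at [1.183, 0.124, 1.65, -0, 1.367, -0.083], TCP at [0.195, 0.62, 0.215] pointing down, gripper open.
Joint ranges: [-2.61, 2.61], [-1.02, 2.33], [0.03, 2.71], [-1.35, 4.49], [0.32, 2.68], [-2.91, 2.91]. Speed limits (rad/s): [2.57, 2.57, 3.14, 3.14, 3.14, 3.14].

### API

Orientations are given as a unit quaternion [x, y, z, w].
In Python, from cell import ctrl, grab_frame, camera_model, job, models gives the robot as it stands.
- The arm moves only by the tool step_arm, never from a script. Its argument "moves" is a list of rows, each a list of 3 entries, a list of its own where there are three numbers: the finger opening in mm, from 0 to 95.1, then the shift along the tool's x, y, z in normalised numbers (1 is 250 mm), then the turn about the tool's z in parts of the range, where 1.0 means 45 degrees. A call has 1 to 5 rows; each row is the pose to reach, as a shift and turn from the pose commanded when the call began, along the tool's axes at that moment; what a row does not reach only later rows make up. A row lasts 1/12 s, in which the tool goes at most 41.7 mm and 7.16 degrees, less where a joint would pass 70% of its speed; a pose out of reach is approached as far as the arm can. A shift or turn number past 1, either way, is cut back to 1. A call with a gripper value outside its range is refused whole. The fingers move at their own pace and stop on an object; "squeeze" is the grip in N (left out, the last holds). Time passes only in rows, so rows that repeat a pose let the fingers close. It gives the time, the measured TCP pose, the force, the opening and the grip force at its end, in the units of the state.
- ctrl.state(): the state, without advancing time (a new reading comes with each control period).
- grab_frame(name): name is "scene" or "top"; returns (picture, depth): 384x512x3 uint8, red, green, blue; 384x512 float32, m along the optical axis (not along the pixel's ray), 0 where there is no reading.
- camera_model(name): a dict with "vfov" (degrees; the focal length in pixels is half the picture's height over the tangent of half this angle, whatever the lens; pixels are square), "cx", "cy" (the principal point, pixels), "rvec" (rotation vector, rad) and "tvec" (3), from world to camera coordinates, as OpenCV has them. Camera axes: x right, y down, z forward; pixel columns grow to the right and rows downward; lengths in m; the calibration is good to about 2 mm. A picture is of the moment at which its call begins. camera_model takes no time and is no camera call.
- job.hand_in(): hands the job in; it is judged then, once.
Trained networks look in the newest picture that a camera, given by its name, has taken for a name from the list of things; names that differ only in an ending like _2 or _b are one class to them, and where a whole thing is asked for, a point or a joint stands for the part that bears it (a point fixed in the world has none). Each returns a list of dicts, best first, with "conf" (0 to 1); they miss things now and then, are a little off and sometimes report something else, mostly with a low value. They report only what shows in the picture. A call takes as long as a camera call.
- models.look_for(camera, thing): "pixel" ([column, row] in pixels, amid what is visible of it).
- models.trace(camera, thing): "pixels" (384x512 bool, what is visible of it) and "pixel" ([column, row] in pixels, amid what is visible of it).
The state is a dict: "clock": time; "joints": joint angles; "qvel": joint speeds; "joint_torque": joint torques, N m; "tool_pos": TCP position; "eef_rot": TCP orientation; "wrist_force": force on the tool from outside, world axes, zero at the start; "ft_torque": the same for the moment, N m; "finger_gap": finger opening in m; "grasp_force": force on a finger pad.
Only numpy, scipy, OpenCV 4.12 (cv2) and the standard library are available. Lean on these libraries where they do the work, as an engineer would, in place of code of your own. Each camera call takes 0.05 s, during which the arm holds its last target. There are 200 camera calls.

## Working session

There is one attempt and no reset: what is moved stays moved. The work goes in short steps, Python scripts to look and compute and a tool call to move; the robot and the scene stay as the last step left them, time stands still between calls to the robot, and variables do not carry over. Pictures are saved under pics/ and viewed, at most 10 in all, crops included, and the job is handed in when it is done.

Besides the shell and the picture viewer there is one more tool, called as name([rows], argument=value, ...), one row to a line, values as JSON. step_arm: Moves the arm, as the interface text tells. Its arguments: {"type":"object","properties":{"moves":{"type":"array","items":{"type":"array"}},"squeeze":{"type":"number"}},"required":["moves"]}

```bash
mkdir -p pics; ls; cat > h.py <<'E'
import numpy as np,cv2
from cell import ctrl,grab_frame,camera_model,job,models
def cam(n):
    m=camera_model(n);f=192/np.tan(np.radians(m['vfov'])/2)
    K=np.array([[f,0,m['cx']],[0,f,m['cy']],[0,0,1]]);R=cv2.Rodrigues(np.array(m['rvec'],float))[0]
    return K,R,np.array(m['tvec'],float).ravel()
def proj(n,p):
    K,R,t=cam(n);q=K@(R@np.asarray(p,float).reshape(-1,3).T+t[:,None]);return (q[:2]/q[2]).T
def onz(n,px,z):
    K,R,t=cam(n);d=R.T@np.linalg.inv(K)@np.array([px[0],px[1],1.]);c=-R.T@t
    return c+d*(z-c[2])/d[2]
def tri(px):
    A=[]
    for n,p in px.items():
        K,R,t=cam(n);P=K@np.c_[R,t];A+= [p[0]*P[2]-P[0],p[1]*P[2]-P[1]]
    v=np.linalg.svd(np.array(A))[2][-1];return v[:3]/v[3]
def save(n,f):
    im,d=grab_frame(n);cv2.imwrite('pics/'+f,im[:,:,::-1]);return im,d
E
python3 - <<'E'
from h import *
np.set_printoptions(precision=4,suppress=True)
print(ctrl.grip_point_offset,ctrl.state()['eef_rot'],ctrl.state()['clock'])
ims=[]
for n in('scene','top'):
    im,d=save(n,n+'0.png');ims.append(im)
    K,R,t=cam(n);print(n,-R.T@t,R[2],K[0,0])
px={}
for th in('press','nut_grip','adjuster_grip','pointer_tip','mark','gift_box_green','tape','bracelet_card'):
    for n in('scene','top'):
        r=models.look_for(n,th);print(th,n,[(np.round(a['pixel'],1),round(a['conf'],2)) for a in r[:2]])
        if r: px.setdefault(th,{})[n]=r[0]['pixel']
    if len(px.get(th,{}))==2: print('   ',tri(px[th]))
E
```

```text
pics
0.0188 [ 0.1518  0.9884 -0.001  -0.0002] 0.0
scene [0.2766 0.6879 0.6951] [ 0.2906 -0.6859 -0.6672] 400.4685320525093
top [0.4551 0.0891 1.3878] [ 0.0698  0.0178 -0.9974] 477.9425740220195
press scene [(array([259.8, 290.6]), 0.76)]
press top [(array([193.6, 233. ]), 0.83)]
    [0.4385 0.3008 0.0662]
nut_grip scene [(array([264.3, 240.6]), 0.73)]
nut_grip top [(array([208.8, 227.8]), 0.77)]
    [0.4521 0.2486 0.1433]
adjuster_grip scene [(array([264.5, 252.8]), 0.85)]
adjuster_grip top [(array([211.3, 235.8]), 0.45)]
    [0.4384 0.249  0.1147]
pointer_tip scene [(array([262.2, 256.1]), 0.83)]
pointer_tip top [(array([213.8, 236.7]), 0.47)]
    [0.4388 0.2454 0.1006]
mark scene [(array([260.6, 267. ]), 0.56)]
mark top [(array([210.7, 219.1]), 0.94), (array([218.3, 228.7]), 0.61)]
    [0.4689 0.251  0.0615]
gift_box_green scene [(array([313.8, 211.3]), 0.85)]
gift_box_green top [(array([292.8, 240.8]), 0.74)]
    [0.4117 0.0271 0.0287]
tape scene [(array([163.4, 266.2]), 0.67)]
tape top [(array([199.3, 136.1]), 0.81)]
    [ 0.7071  0.2823 -0.0191]
bracelet_card scene [(array([326. , 186.3]), 0.83)]
bracelet_card top [(array([329.9, 237.5]), 0.84), (array([201.7, 135.4]), 0.54)]
    [ 0.4153 -0.0796  0.0189]
```

```bash
python3 - <<'E'
import cv2
a=cv2.imread('pics/scene0.png');b=cv2.imread('pics/top0.png')
cv2.imwrite('pics/s.png',cv2.resize(a[170:350,150:390],(800,600),interpolation=cv2.INTER_CUBIC))
cv2.imwrite('pics/t.png',cv2.resize(b[180:285,140:280],(800,600),interpolation=cv2.INTER_CUBIC))
E
```

```text
(no output)
```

View pics/s.png

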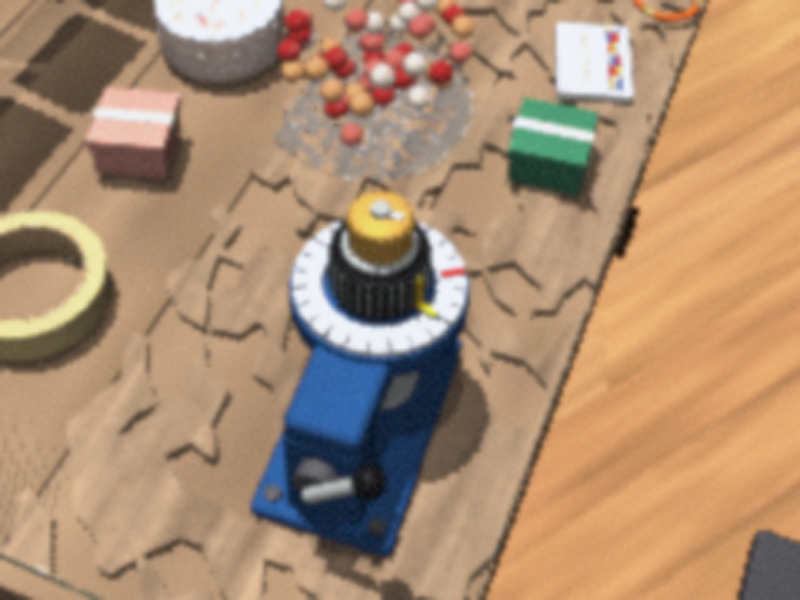

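View pics/t.png

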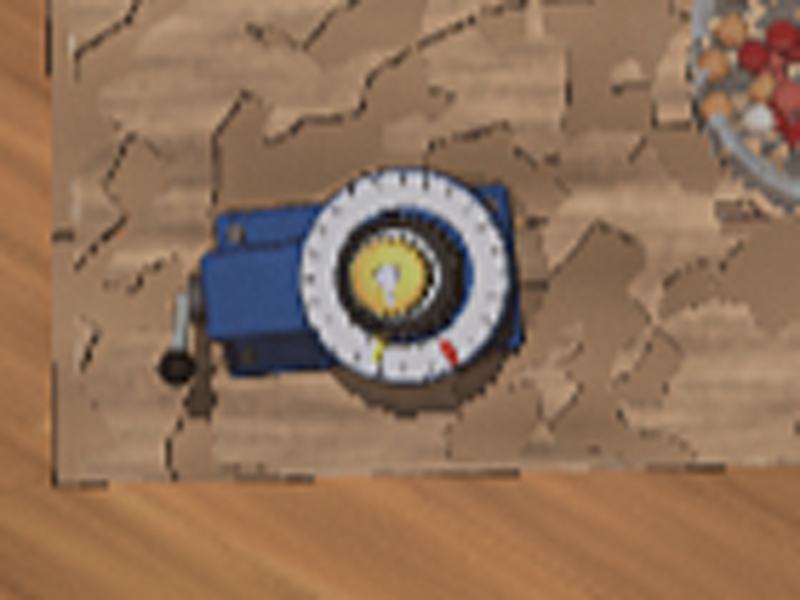

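View pics/top0.png

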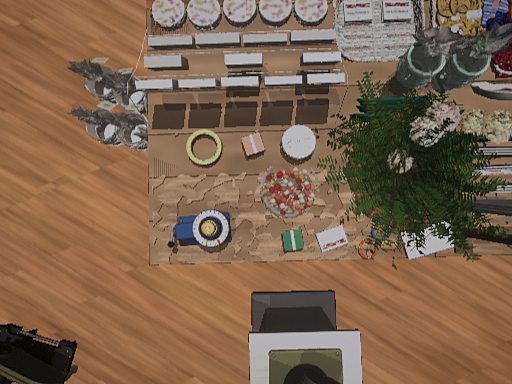

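The scene crop shows the press with the jam nut at about full-picture (264,238), the red mark at (286,252) and the yellow pointer at (279,262). In the top view the ring centre is near (211,228), the pointer at (206,241) and the mark at (218,242). The press's −x points towards the robot.

```bash
cat >> h.py <<'E'
def blobs(im,roi):
    x0,y0,x1,y1=roi;h=cv2.cvtColor(im,cv2.COLOR_RGB2HSV).astype(int);H,S,V=h[...,0],h[...,1],h[...,2]
    M={'red':((H<8)|(H>172))&(S>150)&(V>110),'yel':(H>24)&(H<36)&(S>150)&(V>110),'white':(S<60)&(V>150),'brass':(H>14)&(H<33)&(S>110)&(V>120)}
    b=np.zeros(H.shape,bool);b[y0:y1,x0:x1]=1
    return {k:m&b for k,m in M.items()}
def cen(m):
    v,u=np.nonzero(m);return np.array([u.mean(),v.mean()]),len(u)
def fit(m,n,z):
    c,_=cv2.findContours(m.astype(np.uint8),cv2.RETR_EXTERNAL,cv2.CHAIN_APPROX_NONE);c=max(c,key=len)[:,0]
    p=np.array([onz(n,q,z)[:2] for q in c]);A=np.c_[2*p,np.ones(len(p))]
    s=np.linalg.lstsq(A,(p**2).sum(1),rcond=None)[0];r=np.sqrt(s[2]+s[:2]@s[:2]);return s[:2],r,np.std(np.hypot(*(p-s[:2]).T)-r)
ROI={'top':(188,205,236,252),'scene':(230,220,298,280)}
E
python3 - <<'E'
from h import *
np.set_printoptions(precision=4,suppress=True)
for n in('top','scene'):
    im=cv2.imread(f'pics/{n}0.png')[:,:,::-1].copy();b=blobs(im,ROI[n])
    for k in b: print(n,k,*cen(b[k])) if b[k].any() else print(k,0)
    w=b['white'];cnt,lab,st,_=cv2.connectedComponentsWithStats(w.astype(np.uint8));w=lab==1+np.argmax(st[1:,4])
    c,r,s=fit(w,n,.104);print('ring',c,r,s)
    for k in('red','yel'):
        sel=b[k]
        v,u=np.nonzero(sel);
        P=np.array([onz(n,(a,bb),.106)[:2] for a,bb in zip(u,v)])-c
        P=P[abs(np.hypot(*P.T)-.041)<.009];print(k,len(P),P.mean(0) if len(P) else '',np.degrees(np.arctan2(P[:,1].mean(),P[:,0].mean())))
    im,d=grab_frame(n)
    for th in('nut_grip','adjuster_grip','press'):
        t=models.trace(n,th)
        if not t: continue
        m=t[0]['pixels'];print(th,t[0]['conf'],cen(m))
        K,R,tt=cam(n);v,u=np.nonzero(m);z=d[v,u];ok=z>0
        W=(R.T@(np.linalg.inv(K)@np.c_[u,v,np.ones(len(u))].T*z-tt[:,None])).T[ok]
        for zz in(.03,.104,.133,.150,.161):
            q=W[abs(W[:,2]-zz)<.004]
            if len(q)>5:print('   z',zz,len(q),(q[:,:2].min(0)+q[:,:2].max(0))/2,np.ptp(q[:,:2],axis=0),np.median(q,0))
        print('   maxz',np.percentile(W[:,2],[50,95,99]))
E
```

```text
top red [218.3333 241.1667] 6
top yel [206. 238.] 3
top white [210.0486 227.2542] 535
top brass [208.25   228.1111] 108
ring [0.4531 0.2505] 0.04199124975589891 0.006030645261692748
red 6 [-0.0368 -0.0216] -149.5336584117006
yel 2 [-0.0367  0.0114] 162.72167863525542
nut_grip 0.55 (array([208.5326, 227.0435]), 184)
   z 0.133 19 [0.4549 0.2493] [0.037 0.037] [0.4622 0.2437 0.1348]
   z 0.15 7 [0.4537 0.2424] [0.0334 0.0212] [0.4571 0.2365 0.151 ]
   z 0.161 115 [0.4536 0.2501] [0.0335 0.0342] [0.4546 0.2491 0.1609]
   maxz [0.1599 0.1651 0.167 ]
adjuster_grip 0.6 (array([208.892, 227.668]), 250)
   z 0.104 27 [0.4511 0.2535] [0.0666 0.0604] [0.453  0.2645 0.1041]
   z 0.133 155 [0.4537 0.2499] [0.0553 0.0536] [0.4516 0.2494 0.1334]
   z 0.161 6 [0.4515 0.2632] [0.0232 0.0079] [0.4503 0.2654 0.1601]
   maxz [0.1324 0.1386 0.1601]
press 0.7 (array([197.5166, 229.0665]), 1142)
   z 0.104 98 [0.4506 0.2827] [0.0817 0.1597] [0.4581 0.2785 0.1018]
   z 0.133 165 [0.4537 0.2499] [0.0553 0.0536] [0.4529 0.2473 0.1336]
   z 0.15 7 [0.4537 0.2424] [0.0334 0.0212] [0.4571 0.2365 0.151 ]
   z 0.161 120 [0.4536 0.2501] [0.0335 0.0342] [0.4546 0.2506 0.161 ]
   maxz [0.0979 0.162  0.1652]
red 0
scene yel [277.     261.8333] 6
scene white [262.1052 255.6759] 941
scene brass [263.9735 236.1903] 226
ring [0.4537 0.2469] 0.043859718711570475 0.0073693859759991305Traceback (most recent call last):
  File "<stdin>", line 11, in <module>
ValueError: operands could not be broadcast together with shapes (0,) (2,)
```

```bash
cat >> h.py <<'E'
AX=np.array([.4537,.2500])
from scipy.optimize import minimize
def col(im,k):
    R,G,B=[im[...,i].astype(float) for i in range(3)]
    return np.clip(R-np.maximum(G,B)-50,0,None) if k=='red' else np.clip(np.minimum(R,G)-B-60-2*abs(R-G-20).clip(20)+40,0,None)
def ang(n,im,k,ax=AX):
    # weighted azimuth (deg) of coloured pixels whose back-projection lies 34..49 mm from the axis
    z=.107 if k=='yel' else .105
    u0,v0=proj(n,[*ax,z])[0];w=col(im,k);A=[]
    for v in range(int(v0)-35,int(v0)+36):
        for u in range(int(u0)-35,int(u0)+36):
            if w[v,u]>0:
                p=onz(n,(u,v),z)[:2]-ax;r=np.hypot(*p)
                if .033<r<.050:A.append([*p,w[v,u]])
    if not A:return None
    A=np.array(A);m=(A[:,:2]*A[:,2:]).sum(0)/A[:,2].sum();return round(np.degrees(np.arctan2(m[1],m[0]))%360,1),round(np.hypot(*m),4),len(A)
def rel(p,turn=0):
    from scipy.spatial.transform import Rotation as Ro
    s=ctrl.state();R=Ro.from_quat(s['eef_rot']).as_matrix();return 1000*R.T@(np.array(p)-s['tool_pos'])
E
python3 - <<'E'
from h import *
np.set_printoptions(precision=4,suppress=True)
for n in('top','scene'):
    im=cv2.imread(f'pics/{n}0.png')[:,:,::-1].copy()
    print(n,[ (k,ang(n,im,k)) for k in('red','yel')])
    im2=im.copy();u=[]
    print(proj(n,[[*AX,.161],[*AX,.165],[*AX,.104]]))
    # ring axis check via two views: nut brass centroid
    print('stripe dir', n)
im,d=grab_frame('scene')
K,R,tt=cam('scene');v,u=np.mgrid[200:300,220:310];v=v.ravel();u=u.ravel();z=d[v,u]
W=(R.T@(np.linalg.inv(K)@np.c_[u,v,np.ones(len(u))].T*z-tt[:,None])).T[z>0]
for zz in(.104,.133,.161):
    q=W[abs(W[:,2]-zz)<.003];print('scene depth z',zz,len(q),(q[:,:2].min(0)+q[:,:2].max(0))/2,np.ptp(q[:,:2],axis=0))
print('hover',rel([*AX,.200]))
E
```

```text
top [('red', (np.float64(208.8), np.float64(0.0426), 9)), ('yel', (np.float64(161.3), np.float64(0.0383), 4))]
[[207.469  227.496 ]
 [207.2645 227.5037]
 [210.2456 227.3912]]
stripe dir top
scene [('red', (np.float64(212.7), np.float64(0.044), 14)), ('yel', (np.float64(288.8), np.float64(0.0347), 107))]
[[262.6715 234.2294]
 [262.6982 232.7151]
 [262.3117 254.6316]]
stripe dir scene
scene depth z 0.104 808 [0.4528 0.2481] [0.0971 0.098 ]
scene depth z 0.133 254 [0.453  0.2501] [0.0568 0.054 ]
scene depth z 0.161 194 [0.4528 0.2485] [0.0361 0.0337]
hover [-357.7158 -275.3404   14.6474]
```

The manual's scale: shifts go in shares of 250 mm and turns go in shares of 45 degrees. Converting my numbers, -180 mm / 250 = -0.72, -145 mm / 250 = -0.58, 35 degrees / 45 = 0.7778.

step_arm([
  [95,[-0.16,-0.124,0.008],0.1556],
  [95,[-0.3,-0.232,0.016],0.3111],
  [95,[-0.44,-0.34,0.024],0.4667],
  [95,[-0.58,-0.448,0.032],0.6222],
  [95,[-0.72,-0.556,0.04],0.7778],
], squeeze=50)

```text
clock: 1.57
tool_pos: [0.3146, 0.4477, 0.2055]
eef_rot: [0.444, 0.896, 0.0, 0.0]
wrist_force: [1.0, -1.3, 0.6]
finger_gap: 0.0949
grasp_force: 0.0
```

```bash
sed -i 's/^AX=.*/AX=np.array([.4533,.2495])/' h.py; python3 - <<'E'
from h import *
s=ctrl.state();print(s['clock'],s['tool_pos'],s['joints'],rel([*AX,.2]))
E
```

```text
1.5667 [0.31464856 0.44767882 0.20554053] [ 8.60109124e-01 -9.84335115e-02  1.89012788e+00 -1.08953672e-04
  1.34951621e+00  2.10195452e-01] [-241.67738032   -9.54406839    5.54261418]
```

Scaled: -200 mm / 250 = -0.8, -160 mm / 250 = -0.64, 25 degrees / 45 = 0.5556.

step_arm([
  [95,[-0.16,-0.008,0.004],0.1333],
  [95,[-0.32,-0.016,0.008],0.2667],
  [95,[-0.48,-0.024,0.012],0.4],
  [95,[-0.64,-0.032,0.016],0.5556],
  [95,[-0.8,-0.036,0.02],0.5556],
])

```text
clock: 1.98
tool_pos: [0.4295, 0.2834, 0.2008]
eef_rot: [0.627, 0.779, 0.0, 0.0]
wrist_force: [1.2, 0.3, -0.4]
finger_gap: 0.0946
grasp_force: 0.0
```

step_arm([
  [95,[0,0,0],0],
  [95,[0,0,0],0],
])

```text
clock: 2.15
tool_pos: [0.4297, 0.2837, 0.2006]
eef_rot: [0.627, 0.779, 0.0, -0.0]
wrist_force: [0.4, 0.6, 0.2]
finger_gap: 0.0947
grasp_force: 0.0
```

```bash
python3 - <<'E'
from h import *
s=ctrl.state();print(s['clock'],s['tool_pos'],s['eef_rot'],s['joints'],rel([*AX,.2]))
for n in('top','scene'):
    im,d=grab_frame(n);print(n,proj(n,[*AX,.161]),[(k,ang(n,im,k)) for k in('red','yel')])
E
```

```text
2.15 [0.42970254 0.28371748 0.2006271 ] [ 6.27248115e-01  7.78819470e-01  1.36608115e-04 -1.32565565e-04] [ 4.79073017e-01 -1.70314335e-01  1.96295604e+00  3.61468630e-04
  1.34880738e+00  2.64226673e-01] [-38.46068342  15.76289643   0.61329793]
top [[207.66673014 227.64658911]] [('red', (np.float64(208.5), np.float64(0.0419), 9)), ('yel', (np.float64(160.4), np.float64(0.0383), 4))]
scene [[262.98940119 234.10174833]] [('red', (np.float64(212.9), np.float64(0.0431), 17)), ('yel', (np.float64(286.2), np.float64(0.0307), 96))]
```

Scaled: -38.5 mm / 250 = -0.154, 30 mm / 250 = 0.12.

step_arm([
  [95,[-0.08,0.032,0],0],
  [95,[-0.154,0.0632,0],0],
  [95,[-0.154,0.0632,0.06],0],
  [95,[-0.154,0.0632,0.12],0],
  [95,[-0.154,0.0632,0.12],0],
])

```text
clock: 2.67
tool_pos: [0.4501, 0.2516, 0.1674]
eef_rot: [0.625, 0.781, -0.002, -0.001]
wrist_force: [-0.4, -0.3, -0.4]
finger_gap: 0.095
grasp_force: 0.0
```

```bash
python3 - <<'E'
from h import *
s=ctrl.state();print(s['clock'],s['tool_pos'],s['joints'],rel([*AX,.1405]))
a,_=save('scene','s1.png')
cv2.imwrite('pics/s1c.png',cv2.resize(a[130:310,150:390],(800,600),interpolation=cv2.INTER_CUBIC)[:,:,::-1])
E
```

```text
2.6667 [0.45007256 0.25161599 0.1673943 ] [ 4.05467337e-01 -1.38660484e-01  1.99208926e+00  2.99509880e-04
  1.29361218e+00  1.84175412e-01] [-2.75333266  2.82995791 26.88136389]
```

View pics/s1c.png

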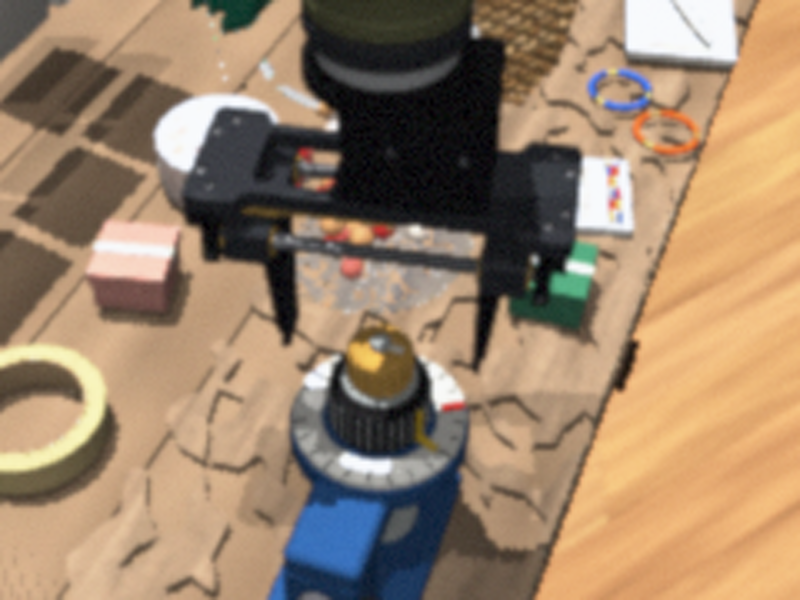

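The fingers straddle the nut at crop (380,360), tips at crop (290,335) and (478,360). I'll let it settle and go down.

step_arm([
  [95,[0,0,0.056],0],
  [95,[0,0,0.108],0],
  [95,[0,0,0.116],0],
  [95,[0,0,0.116],0],
  [95,[0,0,0.116],0],
])

```text
clock: 3.13
tool_pos: [0.4525, 0.2514, 0.1418]
eef_rot: [0.625, 0.78, 0.0, 0.0]
wrist_force: [-0.2, 0.5, 0.4]
finger_gap: 0.0948
grasp_force: 0.0
```

```bash
python3 - <<'E'
from h import *
s=ctrl.state();print(s['clock'],s['tool_pos'],rel([*AX,.1405]),s['ft_torque'])
E
```

```text
3.1333 [0.45247335 0.25142329 0.14184945] [-2.05723144  0.38788068  1.3493595 ] [-0.07197639  0.06640393 -0.00217188]
```

Scaled: -2 mm / 250 = -0.008, 1.3 mm / 250 = 0.0052.

step_arm([
  [60,[-0.008,0.0016,0.0052],0],
  [36,[-0.008,0.0016,0.0052],0],
  [30,[-0.008,0.0016,0.0052],0],
  [30,[-0.008,0.0016,0.0052],0],
  [30,[-0.008,0.0016,0.0052],0],
], squeeze=40)

```text
clock: 3.55
tool_pos: [0.4535, 0.2491, 0.1405]
eef_rot: [0.626, 0.78, 0.0, 0.0]
wrist_force: [-0.3, -0.3, 0.6]
finger_gap: 0.0666
grasp_force: 0.0
```

step_arm([
  [30,[0,0,0],0],
  [30,[0,0,0],0],
  [30,[0,0,0],0],
])

```text
clock: 3.8
tool_pos: [0.4534, 0.2491, 0.1402]
eef_rot: [0.626, 0.78, -0.0, 0.0]
wrist_force: [0.4, 0.7, 0.8]
finger_gap: 0.0471
grasp_force: 0.0
```

step_arm([
  [30,[0,0,0],0],
  [30,[0,0,0],0],
  [30,[0,0,0],0],
  [30,[0,0,0],0],
])

```text
clock: 4.13
tool_pos: [0.4529, 0.249, 0.1402]
eef_rot: [0.626, 0.78, -0.001, -0.0]
wrist_force: [-2.9, -0.9, 1.4]
finger_gap: 0.033
grasp_force: 39.9
```

Scaled: -25 degrees / 45 = -0.5556.

step_arm([
  [30,[0,0,0],-0.1111],
  [30,[0,0,0],-0.2222],
  [30,[0,0,0],-0.3333],
  [30,[0,0,0],-0.4444],
  [30,[0,0,0],-0.5556],
])

```text
clock: 4.55
tool_pos: [0.4525, 0.2489, 0.1403]
eef_rot: [0.44, 0.898, -0.001, -0.001]
wrist_force: [-6.3, -1.6, 0.9]
finger_gap: 0.0329
grasp_force: 40.0
```

```bash
python3 - <<'E'
from h import *
s=ctrl.state();print(s['clock'],s['tool_pos'],s['ft_torque'],s['wrist_force'],s['finger_gap'])
E
```

```text
4.55 [0.45245555 0.24891438 0.14034595] [-0.47797096  1.04134771 -0.19379318] [-6.25080555 -1.55294993  0.90683458] 0.032851700937450164
```

Scaled: -30 degrees / 45 = -0.6667.

step_arm([
  [30,[0,0,0],-0.1333],
  [30,[0,0,0],-0.2667],
  [30,[0,0,0],-0.4],
  [30,[0,0,0],-0.5333],
  [30,[0,0,0],-0.6667],
])

```text
clock: 4.97
tool_pos: [0.4522, 0.2485, 0.1404]
eef_rot: [0.192, 0.981, -0.001, -0.001]
wrist_force: [-7.6, -3.7, 7.9]
finger_gap: 0.033
grasp_force: 40.0
```

Scaled: -35 degrees / 45 = -0.7778.

step_arm([
  [30,[0,0,0],-0.1556],
  [30,[0,0,0],-0.3111],
  [30,[0,0,0],-0.4667],
  [30,[0,0,0],-0.6222],
  [30,[0,0,0],-0.7778],
])

```text
clock: 5.38
tool_pos: [0.4521, 0.2478, 0.1403]
eef_rot: [-0.112, 0.994, -0.002, -0.002]
wrist_force: [-6.6, -6.2, 6.1]
finger_gap: 0.0329
grasp_force: 40.1
```

step_arm([
  [30,[0,0,0],0],
  [95,[0,0,0],0],
  [95,[0,0,0],0],
  [95,[0,0,0],0],
  [95,[0,0,0],0],
])

```text
clock: 5.8
tool_pos: [0.4536, 0.2493, 0.1403]
eef_rot: [-0.109, 0.994, 0.0, 0.0]
wrist_force: [-1.2, -0.2, 0.0]
finger_gap: 0.0541
grasp_force: 0.0
```

```bash
python3 - <<'E'
from h import *
s=ctrl.state();print(s['clock'],s['tool_pos'],s['ft_torque'],s['joints'],s['finger_gap'],s['eef_rot'])
a,_=save('scene','s2.png')
b,_=save('top','t2.png')
cv2.imwrite('pics/c2.png',np.hstack([cv2.resize(a[190:310,200:340],(400,343),interpolation=cv2.INTER_CUBIC),cv2.resize(b[180:285,140:280],(400,343))])[:,:,::-1])
E
```

```text
5.8 [0.45362647 0.2493132  0.14025606] [ 0.08811957 -0.00755513 -0.01938587] [ 3.98705927e-01 -1.13017182e-01  2.01647958e+00  1.75578057e-04
  1.23739276e+00 -1.39087284e+00] 0.0541494612239351 [-1.09144642e-01  9.94025807e-01  1.84718861e-04  3.29750928e-04]
```

View pics/c2.png

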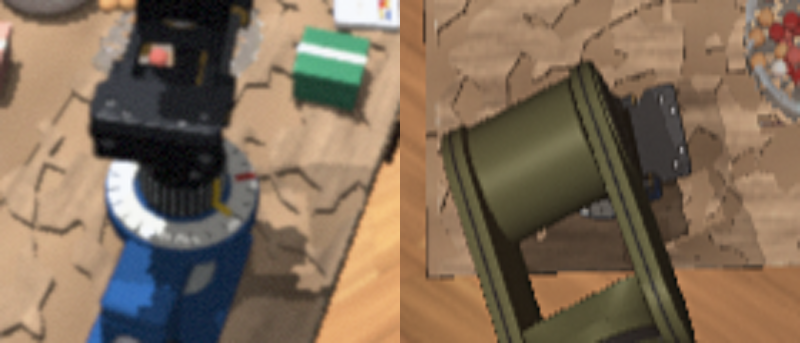

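```bash
sed -i 's/if .033<r<.050:A/if .036<r<.050 and 110<np.degrees(np.arctan2(p[1],p[0]))%360<260:A/' h.py; python3 - <<'E'
from h import *
for n,f in(('top','top0'),('scene','scene0'),('scene','s2')):
    im=cv2.imread(f'pics/{f}.png')[:,:,::-1].copy()
    for ax in ((.4533,.2495),(.4523,.248)):print(f,ax,[(k,ang(n,im,k,np.array(ax))) for k in('red','yel')])
im=cv2.imread('pics/scene0.png')[:,:,::-1]
for k in('red','yel'):
    w=col(im,k)[245:272,268:296];v,u=np.nonzero(w);print(k,[(268+b,245+a,int(w[a,b])) for a,b in zip(v,u)])
for az in (150,160,170,208,212):
  print(az,[proj('scene',[AX[0]+r*np.cos(np.radians(az)),AX[1]+r*np.sin(np.radians(az)),.106])[0].round(1) for r in(.035,.041,.047)])
E
```

```text
top0 (0.4533, 0.2495) [('red', (np.float64(208.5), np.float64(0.042), 8)), ('yel', (np.float64(160.6), np.float64(0.0391), 3))]
top0 (0.4523, 0.248) [('red', (np.float64(207.3), np.float64(0.0404), 8)), ('yel', (np.float64(158.0), np.float64(0.0387), 3))]
scene0 (0.4533, 0.2495) [('red', (np.float64(212.4), np.float64(0.0434), 14)), ('yel', (np.float64(165.9), np.float64(0.0377), 4))]
scene0 (0.4523, 0.248) [('red', (np.float64(211.4), np.float64(0.0419), 15)), ('yel', (np.float64(163.3), np.float64(0.0371), 4))]
s2 (0.4533, 0.2495) [('red', (np.float64(212.7), np.float64(0.0468), 3)), ('yel', None)]
s2 (0.4523, 0.248) [('red', (np.float64(211.8), np.float64(0.0452), 3)), ('yel', None)]
red [(np.int64(287), np.int64(250), 10), (np.int64(288), np.int64(250), 14), (np.int64(283), np.int64(251), 37), (np.int64(284), np.int64(251), 60), (np.int64(285), np.int64(251), 66), (np.int64(286), np.int64(251), 77), (np.int64(287), np.int64(251), 81), (np.int64(288), np.int64(251), 69), (np.int64(289), np.int64(251), 15), (np.int64(283), np.int64(252), 55), (np.int64(284), np.int64(252), 63), (np
[... 456 characters left out ...]
), 43), (np.int64(277), np.int64(262), 83), (np.int64(278), np.int64(262), 78), (np.int64(279), np.int64(262), 15), (np.int64(277), np.int64(263), 18), (np.int64(278), np.int64(263), 63), (np.int64(279), np.int64(263), 62), (np.int64(280), np.int64(263), 9), (np.int64(279), np.int64(264), 43), (np.int64(280), np.int64(264), 22)]
150 [array([274.3, 266.1]), array([276.4, 268.3]), array([278.5, 270.5])]
160 [array([276.8, 264.3]), array([279.3, 266.1]), array([281.8, 268. ])]
170 [array([278.7, 262.2]), array([281.6, 263.6]), array([284.4, 265.1])]
208 [array([281.3, 252.6]), array([284.5, 252.4]), array([287.7, 252.2])]
212 [array([281.1, 251.6]), array([284.2, 251.2]), array([287.4, 250.9])]
```

step_arm([
  [95,[0,0,0],0],
  [95,[0,0,0],0],
  [95,[0,0,0],0],
  [95,[0,0,0],0],
  [95,[0,0,0],0],
])

```text
clock: 6.32
tool_pos: [0.4534, 0.2492, 0.1402]
eef_rot: [-0.109, 0.994, 0.0, 0.0]
wrist_force: [-0.3, -0.0, 0.4]
finger_gap: 0.0931
grasp_force: 0.0
```

```bash
python3 - <<'E'
from h import *
s=ctrl.state();print(s['clock'],s['finger_gap'],rel([.4523,.248,.1125]))
E
```

```text
6.3167 0.09306614044834256 [ 1.31415025 -0.90264744 27.73776292]
```

Scaled: 27.7 mm / 250 = 0.1108, 14 mm / 250 = 0.056.

step_arm([
  [95,[0.0052,-0.0036,0.056],0],
  [95,[0.0052,-0.0036,0.1108],0],
  [75,[0.0052,-0.0036,0.1108],0],
  [50,[0.0052,-0.0036,0.1108],0],
  [50,[0.0052,-0.0036,0.1108],0],
], squeeze=25)

```text
clock: 6.73
tool_pos: [0.4526, 0.2481, 0.1131]
eef_rot: [-0.109, 0.994, 0.0, 0.0]
wrist_force: [-1.2, 0.3, -0.2]
finger_gap: 0.0801
grasp_force: 0.0
```

step_arm([
  [50,[0,0,0],0],
  [50,[0,0,0],0],
  [50,[0,0,0],0],
  [50,[0,0,0],0],
])

```text
clock: 7.07
tool_pos: [0.4527, 0.2479, 0.1131]
eef_rot: [-0.109, 0.994, -0.0, 0.001]
wrist_force: [-0.2, 1.4, 2.4]
finger_gap: 0.0551
grasp_force: 25.0
```

```bash
python3 - <<'E'
from h import *
s=ctrl.state();print(s['clock'],s['finger_gap'],s['grasp_force'],s['tool_pos'],s['wrist_force'],s['ft_torque'])
im,_=grab_frame('scene');print([(k,ang('scene',im,k,np.array([.4528,.2481]))) for k in('red','yel')])
E
```

```text
7.0667 0.05509616987955663 25.005750940181315 [0.45266648 0.24793342 0.11311324] [-0.24177497  1.44041099  2.39532128] [0.01249158 0.07161582 0.01518817]
[('red', (np.float64(211.7), np.float64(0.0448), 4)), ('yel', None)]
```

Scaled: -28 degrees / 45 = -0.6222.

step_arm([
  [50,[0,0,0],-0.1111],
  [50,[0,0,0],-0.2444],
  [50,[0,0,0],-0.3778],
  [50,[0,0,0],-0.5111],
  [50,[0,0,0],-0.6222],
])

```text
clock: 7.53
tool_pos: [0.4526, 0.2476, 0.1127]
eef_rot: [-0.349, 0.937, -0.0, 0.0]
wrist_force: [2.0, -1.8, -11.5]
finger_gap: 0.0555
grasp_force: 25.0
```

Scaled: -16 degrees / 45 = -0.3556.

step_arm([
  [50,[0,0,0],-0.1333],
  [50,[0,0,0],-0.2444],
  [50,[0,0,0],-0.3333],
  [50,[0,0,0],-0.3556],
  [50,[0,0,0],-0.3556],
])

```text
clock: 7.95
tool_pos: [0.4527, 0.2476, 0.1128]
eef_rot: [-0.473, 0.881, -0.001, 0.0]
wrist_force: [0.3, -2.1, 5.8]
finger_gap: 0.0553
grasp_force: 25.0
```

```bash
python3 - <<'E'
from h import *
s=ctrl.state();print(s['clock'],s['finger_gap'],s['grasp_force'],s['tool_pos'],s['wrist_force'],s['ft_torque'],s['joints'][5],np.degrees(2*np.arctan2(s['eef_rot'][1],s['eef_rot'][0])))
im,_=save('scene','s3.png');print([(k,ang('scene',im,k,np.array([.4528,.2481]))) for k in('red','yel')])
cv2.imwrite('pics/c3.png',cv2.resize(im[225:285,225:305],(800,600),interpolation=cv2.INTER_CUBIC)[:,:,::-1])
E
```

```text
7.95 0.05529680670412483 25.002128204796463 [0.45273901 0.24757309 0.11278507] [ 0.27563116 -2.07171517  5.8199151 ] [-0.49690621  0.05905321  0.0755011 ] -2.1594732499992837 236.5045137374166
[('red', None), ('yel', None)]
```

View pics/c3.png

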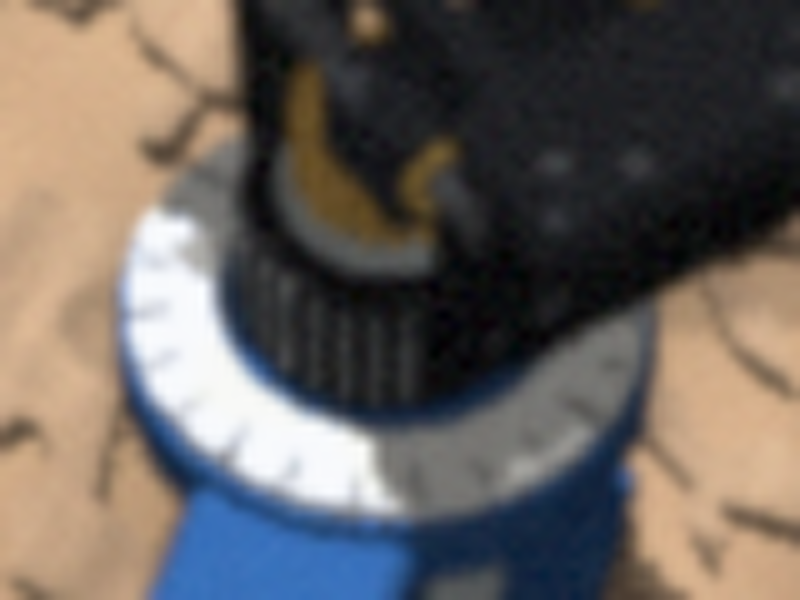

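The gripper hides the pointer and mark (mark area around crop (600,270) is behind the finger). I'll release and back off to see.

Scaled: -60 mm / 250 = -0.24, -20 mm / 250 = -0.08.

step_arm([
  [75,[0,0,0],0],
  [75,[0,0,0],0],
  [75,[0,0,0],0],
  [75,[0,0,-0.08],0],
  [75,[0,0,-0.24],0],
])

```text
clock: 8.42
tool_pos: [0.4483, 0.2467, 0.1671]
eef_rot: [-0.473, 0.881, 0.001, -0.006]
wrist_force: [0.5, 0.4, -0.5]
finger_gap: 0.0742
grasp_force: 0.0
```

Scaled: 67 mm / 250 = 0.268, -44 mm / 250 = -0.176.

step_arm([
  [75,[0.08,-0.052,-0.12],0],
  [75,[0.176,-0.116,-0.16],0],
  [75,[0.268,-0.176,-0.16],0],
  [75,[0.268,-0.176,-0.16],0],
  [75,[0.268,-0.176,-0.16],0],
])

```text
clock: 8.83
tool_pos: [0.452, 0.1673, 0.2127]
eef_rot: [-0.473, 0.881, 0.0, 0.0]
wrist_force: [0.4, 0.3, -0.3]
finger_gap: 0.0751
grasp_force: 0.0
```

```bash
python3 - <<'E'
from h import *
s=ctrl.state();print(s['clock'],s['finger_gap'],s['tool_pos'])
im,_=save('scene','s4.png');print([(k,ang('scene',im,k,np.array([.4528,.2481]))) for k in('red','yel')])
b,_=save('top','t4.png');print([(k,ang('top',b,k,np.array([.4535,.2499]))) for k in('red','yel')])
cv2.imwrite('pics/c4.png',np.hstack([cv2.resize(im[215:285,235:305],(400,400),interpolation=cv2.INTER_CUBIC),cv2.resize(b[193:263,176:246],(400,400),interpolation=cv2.INTER_CUBIC)])[:,:,::-1])
E
```

```text
8.8333 0.07511317059762808 [0.45202503 0.16732028 0.21272985]
[('red', (np.float64(211.4), np.float64(0.0456), 10)), ('yel', (np.float64(206.8), np.float64(0.0386), 7))]
[('red', None), ('yel', None)]
```

View pics/c4.png

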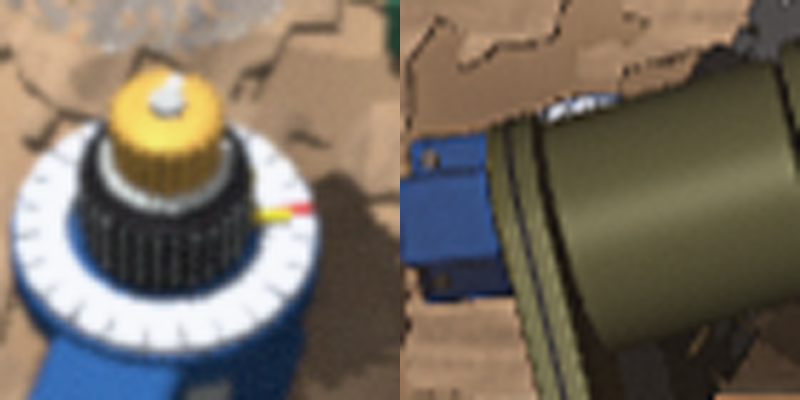

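The scene crop shows the yellow pointer at (270,215) just short of the red mark at (298,209), about 4–5° to go. The nut is loose and its stripe has turned about 90°. I'll regrip and finish the turn.

Scaled: -67 mm / 250 = -0.268, 44 mm / 250 = 0.176.

step_arm([
  [90,[-0.132,0.088,0],0],
  [90,[-0.268,0.176,0],0],
  [90,[-0.268,0.176,0.08],0],
  [90,[-0.268,0.176,0.16],0],
  [90,[-0.268,0.176,0.16],0],
])

```text
clock: 9.35
tool_pos: [0.449, 0.2487, 0.1673]
eef_rot: [-0.475, 0.88, 0.001, -0.005]
wrist_force: [-1.1, -0.8, -2.0]
finger_gap: 0.0897
grasp_force: 0.0
```

Scaled: 60 mm / 250 = 0.24, 45 mm / 250 = 0.18.

step_arm([
  [90,[0,0,0.08],0],
  [90,[0,0,0.18],0],
  [80,[0,0,0.24],0],
  [50,[0,0,0.24],0],
  [50,[0,0,0.24],0],
])

```text
clock: 9.77
tool_pos: [0.4517, 0.2481, 0.1122]
eef_rot: [-0.474, 0.881, 0.0, -0.001]
wrist_force: [1.2, 0.7, 0.9]
finger_gap: 0.0751
grasp_force: 0.0
```

step_arm([
  [50,[0,0,0],0],
  [50,[0,0,0],0],
  [50,[0,0,0],0],
  [50,[0,0,0],0],
  [50,[0,0,0],0],
])

```text
clock: 10.18
tool_pos: [0.4534, 0.2484, 0.1143]
eef_rot: [-0.474, 0.881, -0.0, 0.002]
wrist_force: [-0.1, 0.3, 5.5]
finger_gap: 0.055
grasp_force: 25.0
```

Scaled: -4.5 degrees / 45 = -0.1.

step_arm([
  [50,[0,0,0],-0.0444],
  [50,[0,0,0],-0.0889],
  [50,[0,0,0],-0.1],
  [50,[0,0,0],-0.1],
  [50,[0,0,0],-0.1],
])

```text
clock: 10.6
tool_pos: [0.4533, 0.2484, 0.1142]
eef_rot: [-0.508, 0.861, -0.0, 0.001]
wrist_force: [-0.3, -0.4, 5.3]
finger_gap: 0.0553
grasp_force: 25.0
```

```bash
python3 - <<'E'
from h import *
s=ctrl.state();print(s['clock'],s['finger_gap'],s['grasp_force'],s['tool_pos'],s['joints'][5],np.degrees(2*np.arctan2(s['eef_rot'][1],s['eef_rot'][0])))
E
```

```text
10.6 0.05527226634713226 25.002866035792977 [0.45333315 0.24841734 0.11423642] -2.238656204866415 241.0304595032223
```

Scaled: -60 mm / 250 = -0.24, -20 mm / 250 = -0.08.

step_arm([
  [75,[0,0,0],0],
  [75,[0,0,0],0],
  [75,[0,0,0],0],
  [75,[0,0,-0.08],0],
  [75,[0,0,-0.24],0],
])

```text
clock: 11.02
tool_pos: [0.4482, 0.2462, 0.1667]
eef_rot: [-0.508, 0.861, 0.001, -0.006]
wrist_force: [-0.2, 0.1, 0.1]
finger_gap: 0.0745
grasp_force: 0.0
```

Scaled: 138 mm / 250 = 0.552, 102 mm / 250 = 0.408.

step_arm([
  [75,[0,0,-0.12],0],
  [75,[0.12,-0.064,-0.16],0],
  [75,[0.264,-0.144,-0.16],0],
  [75,[0.408,-0.224,-0.16],0],
  [75,[0.552,-0.304,-0.16],0],
])

```text
clock: 11.43
tool_pos: [0.4515, 0.0892, 0.2126]
eef_rot: [-0.509, 0.861, -0.0, 0.0]
wrist_force: [1.0, 0.1, 0.4]
finger_gap: 0.075
grasp_force: 0.0
```

Scaled: 81 mm / 250 = 0.324, 61 mm / 250 = 0.244.

step_arm([
  [75,[0.12,-0.064,0],0],
  [75,[0.244,-0.136,0],0],
  [75,[0.324,-0.18,0],0],
  [75,[0.324,-0.18,0],0],
])

```text
clock: 11.77
tool_pos: [0.4517, -0.0056, 0.2121]
eef_rot: [-0.506, 0.863, -0.0, -0.001]
wrist_force: [0.4, 0.2, -0.8]
finger_gap: 0.0749
grasp_force: 0.0
```

```bash
python3 - <<'E'
from h import *
s=ctrl.state();print(s['clock'],s['finger_gap'],s['tool_pos'])
im,_=save('scene','s5.png');b,_=save('top','t5.png')
for ax in((.4528,.2481),(.4535,.2498)):
    print([(k,ang('scene',im,k,np.array(ax))) for k in('red','yel')],[(k,ang('top',b,k,np.array(ax))) for k in('red','yel')])
cv2.imwrite('pics/c5.png',np.hstack([cv2.resize(im[235:275,255:295],(400,400),interpolation=cv2.INTER_CUBIC),cv2.resize(b[208:248,191:231],(400,400),interpolation=cv2.INTER_CUBIC)])[:,:,::-1])
E
```

```text
11.7667 0.07486058382218284 [ 0.45169144 -0.005576    0.21212331]
[('red', (np.float64(211.2), np.float64(0.0456), 9)), ('yel', (np.float64(210.3), np.float64(0.0387), 7))] [('red', (np.float64(207.6), np.float64(0.0433), 5)), ('yel', (np.float64(204.8), np.float64(0.0377), 2))]
[('red', (np.float64(212.6), np.float64(0.0469), 8)), ('yel', (np.float64(211.9), np.float64(0.0393), 9))] [('red', (np.float64(209.1), np.float64(0.0447), 5)), ('yel', (np.float64(206.1), np.float64(0.0387), 3))]
```

View pics/c5.png

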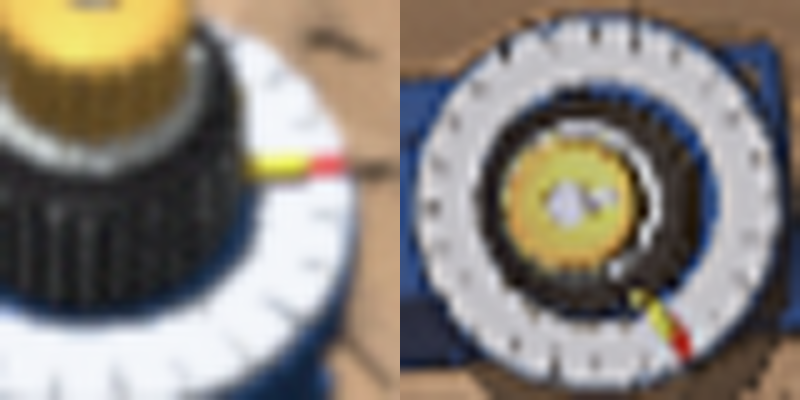

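The pointer is now in line with the mark in both views: pointer (275,165) and mark (328,165) in the scene crop, and (655,312) and (682,340) in the top crop. Next I'll tighten the nut.

```bash
python3 - <<'E'
from h import *
print(rel([.4526,.2482,.205]))
E
```

```text
[-219.59712057  121.29574057    7.27937249]
```

Scaled: -180 mm / 250 = -0.72, -144 mm / 250 = -0.576.

step_arm([
  [90,[-0.144,0.08,0],0],
  [90,[-0.288,0.16,0],0],
  [90,[-0.432,0.24,0],0],
  [90,[-0.576,0.32,0],0],
  [90,[-0.72,0.398,0],0],
])

```text
clock: 12.28
tool_pos: [0.4511, 0.2068, 0.2125]
eef_rot: [-0.509, 0.861, 0.0, 0.0]
wrist_force: [1.1, -1.0, -0.3]
finger_gap: 0.09
grasp_force: 0.0
```

Scaled: -39.6 mm / 250 = -0.1584, 36 mm / 250 = 0.144.

step_arm([
  [90,[-0.12,0.064,0],0],
  [90,[-0.1584,0.0872,0],0],
  [90,[-0.1584,0.0872,0.048],0],
  [90,[-0.1584,0.0872,0.096],0],
  [90,[-0.1584,0.0872,0.144],0],
])

```text
clock: 12.7
tool_pos: [0.4516, 0.2479, 0.1746]
eef_rot: [-0.508, 0.861, -0.0, -0.001]
wrist_force: [-0.0, -0.4, -1.0]
finger_gap: 0.0899
grasp_force: 0.0
```

Scaled: 35 mm / 250 = 0.14, 29 mm / 250 = 0.116.

step_arm([
  [80,[0,0,0.06],0],
  [70,[0,0,0.116],0],
  [60,[0,0,0.14],0],
  [60,[0,0,0.14],0],
  [60,[0,0,0.14],0],
])

```text
clock: 13.12
tool_pos: [0.4521, 0.2476, 0.1408]
eef_rot: [-0.507, 0.862, 0.0, -0.001]
wrist_force: [-0.4, -0.5, 0.4]
finger_gap: 0.063
grasp_force: 0.0
```

```bash
python3 - <<'E'
from h import *
s=ctrl.state();print(s['tool_pos'],s['finger_gap'],rel([.4526,.2482,.1405]),s['joints'][5])
E
```

```text
[0.45209006 0.2475611  0.14076655] 0.06303620906622372 [-0.80645587 -0.13573821  0.2654868 ] -2.237631978117525
```

Scaled: -0.8 mm / 250 = -0.0032.

step_arm([
  [30,[-0.0032,0,0],0],
  [30,[-0.0032,0,0],0],
  [30,[-0.0032,0,0],0],
  [30,[-0.0032,0,0],0],
  [30,[-0.0032,0,0],0],
], squeeze=45)

```text
clock: 13.53
tool_pos: [0.4536, 0.2493, 0.1424]
eef_rot: [-0.508, 0.861, -0.001, 0.001]
wrist_force: [0.7, -0.2, 0.9]
finger_gap: 0.0333
grasp_force: 38.2
```

Scaled: 17 degrees / 45 = 0.3778.

step_arm([
  [30,[0,0,0],0],
  [30,[0,0,0],0],
  [30,[0,0,0],0.1111],
  [30,[0,0,0],0.2444],
  [30,[0,0,0],0.3778],
])

```text
clock: 13.95
tool_pos: [0.4539, 0.2491, 0.1423]
eef_rot: [-0.373, 0.928, -0.001, 0.001]
wrist_force: [4.1, -2.8, 1.9]
finger_gap: 0.0328
grasp_force: 45.0
```

Scaled: 30 degrees / 45 = 0.6667.

step_arm([
  [30,[0,0,0],0.1333],
  [30,[0,0,0],0.2667],
  [30,[0,0,0],0.4],
  [30,[0,0,0],0.5333],
  [30,[0,0,0],0.6667],
])

```text
clock: 14.37
tool_pos: [0.4545, 0.2487, 0.1423]
eef_rot: [-0.12, 0.993, -0.001, 0.002]
wrist_force: [8.1, -4.6, 2.4]
finger_gap: 0.0329
grasp_force: 45.5
```

Scaled: 30 degrees / 45 = 0.6667.

step_arm([
  [30,[0,0,0],0.1333],
  [30,[0,0,0],0.2667],
  [30,[0,0,0],0.4],
  [30,[0,0,0],0.5333],
  [30,[0,0,0],0.6667],
])

```text
clock: 14.78
tool_pos: [0.4546, 0.2478, 0.1422]
eef_rot: [0.141, 0.99, -0.001, 0.002]
wrist_force: [6.9, -7.1, -3.9]
finger_gap: 0.0331
grasp_force: 44.9
```

```bash
python3 - <<'E'
from h import *
s=ctrl.state();print(s['clock'],s['tool_pos'],s['finger_gap'],s['grasp_force'],s['ft_torque'],s['wrist_force'],s['joints'][5],np.degrees(2*np.arctan2(s['eef_rot'][1],s['eef_rot'][0])))
E
```

```text
14.7833 [0.45459195 0.2478342  0.14222462] 0.03310542348529316 44.943127985461615 [-0.74614402 -1.3599271   0.13130898] [ 6.86265804 -7.11376216 -3.92787035] -0.8880091503520153 163.77859496635702
```

Scaled: 14 degrees / 45 = 0.3111.

step_arm([
  [30,[0,0,0],0.0889],
  [30,[0,0,0],0.1778],
  [30,[0,0,0],0.2667],
  [30,[0,0,0],0.3111],
  [30,[0,0,0],0.3111],
])

```text
clock: 15.2
tool_pos: [0.4545, 0.2477, 0.1426]
eef_rot: [0.259, 0.966, -0.001, 0.002]
wrist_force: [4.4, -6.7, 3.4]
finger_gap: 0.0334
grasp_force: 45.0
```

```bash
cat > q.py <<'E'
from h import *
s=ctrl.state();print(s['clock'],s['tool_pos'],s['finger_gap'],s['ft_torque'],s['wrist_force'],s['joint_torque'][5],np.degrees(2*np.arctan2(s['eef_rot'][1],s['eef_rot'][0])))
E
python3 q.py
```

```text
15.2 [0.45446798 0.24769338 0.14259821] 0.03335033628966476 [-1.40349862 -0.7995086   0.20028257] [ 4.43316697 -6.67572669  3.44391502] 0.3940066695213318 150.01652254726298
```

Scaled: 4 degrees / 45 = 0.0889.

step_arm([
  [30,[0,0,0],0.0444],
  [30,[0,0,0],0.0889],
  [30,[0,0,0],0.0889],
])

```text
clock: 15.45
tool_pos: [0.4544, 0.2474, 0.1423]
eef_rot: [0.292, 0.956, -0.002, 0.003]
wrist_force: [4.5, -9.3, 3.2]
finger_gap: 0.033
grasp_force: 45.0
```

```bash
python3 q.py
```

```text
15.45 [0.45441444 0.24739839 0.14231145] 0.03304204601139154 [-1.28636022 -1.04964284  0.45307291] [ 4.54865941 -9.32467067  3.189712  ] 0.6619307398796082 146.060105680577
```

Scaled: 3 degrees / 45 = 0.0667.

step_arm([
  [30,[0,0,0],0.0333],
  [30,[0,0,0],0.0667],
  [30,[0,0,0],0.0667],
], squeeze=55)

```text
clock: 15.7
tool_pos: [0.4535, 0.248, 0.1426]
eef_rot: [0.317, 0.948, -0.001, 0.001]
wrist_force: [-0.4, -6.7, 4.9]
finger_gap: 0.0326
grasp_force: 55.0
```

```bash
python3 q.py
```

```text
15.7 [0.45349409 0.24795654 0.14264704] 0.03256582689199263 [-1.3021921  -0.15940141 -0.01428477] [-0.41859461 -6.66500409  4.93514015] 0.04330519703216851 143.01558330619838
```

Scaled: 4 degrees / 45 = 0.0889.

step_arm([
  [30,[0,0,0],0.0444],
  [30,[0,0,0],0.0889],
  [30,[0,0,0],0.0889],
])

```text
clock: 15.95
tool_pos: [0.4528, 0.2486, 0.1427]
eef_rot: [0.35, 0.937, -0.001, 0.0]
wrist_force: [-2.3, -5.1, 6.7]
finger_gap: 0.0324
grasp_force: 55.0
```

```bash
python3 q.py
```

```text
15.95 [0.45277052 0.24855925 0.14272135] 0.03237022470454568 [-0.99622625  0.27504989  0.3104285 ] [-2.26273361 -5.08531742  6.66386063] 0.5684906244277954 139.05278362311907
```

Scaled: -30 mm / 250 = -0.12.

step_arm([
  [65,[0,0,0],0],
  [65,[0,0,0],0],
  [65,[0,0,0],0],
  [75,[0,0,0],0],
  [75,[0,0,-0.12],0],
])

```text
clock: 16.37
tool_pos: [0.4483, 0.2477, 0.1646]
eef_rot: [0.35, 0.937, -0.005, -0.005]
wrist_force: [-0.3, 0.7, -1.7]
finger_gap: 0.0604
grasp_force: 0.0
```

Scaled: -107 mm / 250 = -0.428, -94 mm / 250 = -0.376.

step_arm([
  [75,[0,0,-0.16],0],
  [75,[-0.088,-0.104,-0.16],0],
  [75,[-0.184,-0.212,-0.16],0],
  [75,[-0.28,-0.32,-0.16],0],
  [75,[-0.376,-0.428,-0.16],0],
])

```text
clock: 16.78
tool_pos: [0.4528, 0.1059, 0.2109]
eef_rot: [0.349, 0.937, -0.0, -0.0]
wrist_force: [0.1, -1.5, -0.4]
finger_gap: 0.0749
grasp_force: 0.0
```

Scaled: -82 mm / 250 = -0.328, -70 mm / 250 = -0.28.

step_arm([
  [75,[-0.096,-0.108,0],0],
  [75,[-0.192,-0.216,0],0],
  [75,[-0.28,-0.328,0],0],
  [75,[-0.28,-0.328,0],0],
])

```text
clock: 17.12
tool_pos: [0.4519, -0.0054, 0.2107]
eef_rot: [0.353, 0.936, -0.001, -0.0]
wrist_force: [0.8, 0.4, -0.4]
finger_gap: 0.0749
grasp_force: 0.0
```

```bash
python3 - <<'E'
from h import *
s=ctrl.state();print(s['clock'],s['finger_gap'],s['tool_pos'])
im,_=save('scene','s6.png');b,_=save('top','t6.png')
for ax in((.4528,.2481),(.4535,.2498)):
    print([(k,ang('scene',im,k,np.array(ax))) for k in('red','yel')],[(k,ang('top',b,k,np.array(ax))) for k in('red','yel')])
b0=cv2.imread('pics/top0.png')[:,:,::-1];i0=cv2.imread('pics/scene0.png')[:,:,::-1]
z=lambda a:cv2.resize(a,(400,300),interpolation=cv2.INTER_CUBIC)
cv2.imwrite('pics/c6.png',np.vstack([np.hstack([z(im[225:270,240:300]),z(b[210:246,187:235])]),np.hstack([z(i0[225:270,240:300]),z(b0[210:246,187:235])])])[:,:,::-1])
for n,a,f in(('top',b,b0),('scene',im,i0)):
  for q in(f,a):
    u,v=proj(n,[*AX,.163])[0].round().astype(int);w=q[v-8:v+9,u-8:u+9].astype(float);m=((w.max(2)-w.min(2))<40)&(w.min(2)>120)
    y,x=np.nonzero(m);print(n,'grey-white centroid',x.mean()+u-8,y.mean()+v-8,len(x))
E
```

```text
17.1167 0.07492686005852843 [ 0.45190419 -0.00538415  0.21069156]
[('red', (np.float64(211.2), np.float64(0.0457), 9)), ('yel', (np.float64(210.2), np.float64(0.0388), 7))] [('red', (np.float64(207.6), np.float64(0.0433), 5)), ('yel', (np.float64(204.8), np.float64(0.0377), 2))]
[('red', (np.float64(212.6), np.float64(0.0469), 8)), ('yel', (np.float64(211.8), np.float64(0.0394), 9))] [('red', (np.float64(209.1), np.float64(0.0447), 5)), ('yel', (np.float64(206.1), np.float64(0.0387), 3))]
top grey-white centroid 209.6086956521739 227.08695652173913 46
top grey-white centroid 209.65217391304347 226.80434782608697 46
scene grey-white centroid 264.8076923076923 232.8846153846154 26
scene grey-white centroid 264.77777777777777 232.77777777777777 27
```

View pics/c6.png

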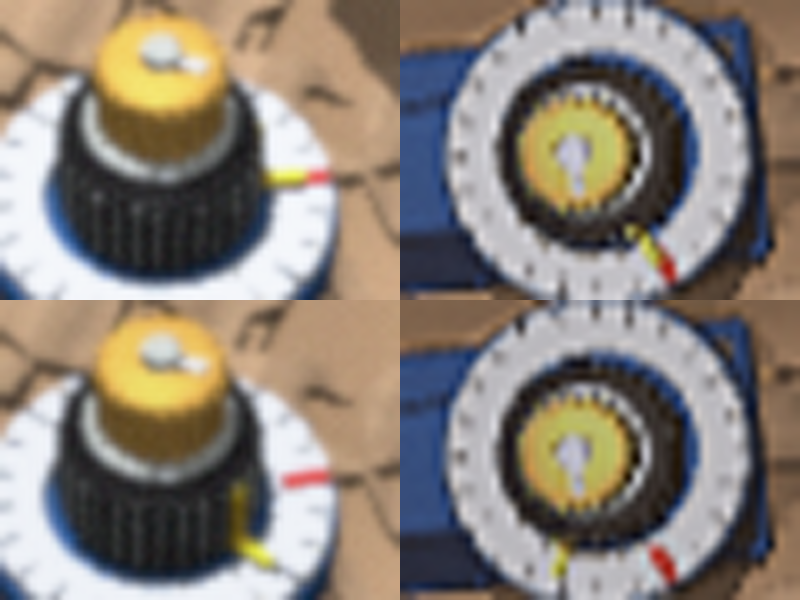

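The top row shows the current state and the bottom row the start. The stripe is back at its tight position, scene (200,65) and top (577,185). The pointer, (290,178) and (650,245), still lies on the mark, (320,178) and (667,268).

```bash
python3 -c "
from cell import job
print(job.hand_in())"
```

```text
the job is handed in; nothing more can be done
None
```

I loosened the nut about 90°, turned the collar about 48° so the pointer lies on the red mark to within roughly 1–3°, retightened the nut to its stop, let go of everything and handed the job in at about 17 s; I never re-measured the box, tape and card, but the gripper stayed well above them.

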